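# White reference on the measuring port

## Task

Take a white reference on the measuring head: first swing the port's dust cover aside on its pin, all the way round to its stop. Then pull the white reference, the accessory with the slim straight knob, out of its lined pocket in the sloping tray and lower it upright onto the middle of the uncovered port, without dropping it, and let go. Leave the other two accessories in the tray and do not disturb the things lying about.

Things in the scene. Friction and masses are not known exactly. Their poses are not given: they have to be found in the camera images.
- head: Measuring head, fixed: bright metal block 128 x 128 mm, lid top 61 mm above the bench, on a black base plate 150 x 150 x 12 mm. Origin on the bench under the middle of the block; z up. The port is in the middle of its lid, the cover's pin 46 mm from it along the head's +y.
- port (a point): Centre of the port at the top face of its bezel, 65 mm above the bench, axes as the head's. The bezel is a raised ring 52 mm outside, 25 mm opening, 4 mm high, with the window glass set 11 mm down inside. The top face of the bezel is flat and level; nothing locates a part sideways on it.
- cover (a joint): Dust cover's turn about its upright pin, rad: 0 = shut over the port, grows anticlockwise seen from above, stop at 1.6; starts between 0 and 0.2. Stays where it is left; about 1 N at the knob turns it. The cover is a dark steel plate 3 mm thick, a 48 mm disc on an 18 mm wide arm, lying 1 mm over the bezel (top face 69 mm above the bench).
- cover_pin (a point): Axis of the cover's pin, at the height of the cover's top face (69 mm above the bench); the pin's low head stands 3 mm above that.
- cover_knob (a point): Middle of the upright round finger knob on the free end of the cover: 12 mm diameter, 18 mm high above the cover's top face (69 to 87 mm above the bench); this point is at 78 mm, 62 mm from the pin's axis; with the cover shut it is 16 mm beyond the port's centre.
- tray: Accessory tray, fixed: black tray 204 mm wide x 84 mm, lined with dark foam, on a sheet aluminium stand that slopes it 35 degrees so that it faces its own -x (roughly towards the middle of the bench). Origin on the bench under its middle, z up, y level across the slope. Three equal pockets side by side, 64 mm apart along y.
- pocket (a point): Middle of the middle pocket's floor; axes as the tray's. All pocket axes lean 35 degrees from vertical: (-0.574, 0, 0.819) in the tray's frame. Foam top 18 mm, tray rim 20 mm above the pocket floors. Springy foam liners grip an accessory's foot on its two sides along the tray's y; 18 mm straight out along the axis frees it, against 4 to 8 N of drag.
- reference: White reference: turned metal foot 40 mm diameter x 14 mm, white face underneath, and a slim straight round knob 18 mm diameter x 30 mm on top (44 mm overall, 60 to 130 g). Origin at the centre of the white underside, z up along the knob. Starts foot down in one of the three pockets (which varies), z along the pocket's axis, the top 26 mm of the knob protruding from the foam.
- reference_knob (a point): Middle of the white reference's knob, on its axis, 29 mm above the white face.
- lens_tube: Lens tube, in another pocket, to be left there: same 40 x 14 mm foot with a wide 31 mm diameter barrel 26 mm high and a glass on its end. Origin at the centre of its underside, z along its axis.
- light_trap: Light trap, in another pocket, to be left there: same 40 x 14 mm foot with a tapering cone 34 to 16 mm diameter, 36 mm high. Origin at the centre of its underside, z along its axis.
- frame: Bystander: black sample frame lying flat, 75 x 100 x 8 mm with two openings. Origin at the centre of its underside.
- solvent: Bystander: white bottle, 40 mm diameter, 110 mm high. Origin at the centre of its underside.
- post: Bystander: steel pedestal post, 32 mm foot, 61 mm high. Origin at the centre of its underside.
- driver: Bystander: screwdriver lying flat, 160 mm long along its x.
- wafer_box: Bystander: pale square lidded box, 62 x 62 x 20 mm. Origin at the centre of its underside.
- clamp: Bystander: steel hose clamp ring lying flat, 55 mm diameter x 14 mm with a bolt lug. Origin at the ring's centre, underside.
Things that resemble listed ones, but are neither listed nor needed, are in the scene too. Leave any turquoise look-alike of the reference alone.

How it is judged:
By the outcome, as a careful person would: the job done as asked, in the order asked, and still so for the second after the job is handed in, with the robot touching nothing.
It also fails if it takes over 61 s, if anything falls off the work surface, if the arm or the gripper's body presses on something with over 40 N, if the wrist force passes 120 N, or if a joint passes its speed limit or range.

## Robot

A 7-joint arm with a two-finger parallel gripper is mounted at the origin on the work surface. World frame = base frame: x ahead of the robot, y to its left, z up, the work surface at z = 0. Lengths are in m, angles in rad, forces in N, time in s.
With the tool pointing down it reaches from about 0.4 to 0.875 m from the base axis. Payload 19.3 kg.
Tool frame: the origin (TCP) lies between the finger pads; the fingertips stand 17 mm ahead of it and the grasp point (between the pads) lies 2 mm behind it; x points along the fingers, y is the direction in which the jaws open and shut, and the axes are right-handed (so a half turn about x gives the same grasp; the last joint's range is limited). The gripper opens to 85 mm and grips with 20 to 120 N. Pads are 22 mm wide; open, the fingers measure 114 mm over their backs; the gripper's body (76 mm by 85 mm) begins 54 mm behind the grasp point. The pads swing forward as they close: fully open they stand 13 mm farther back than shut.
Start: joints at [-1.374, 0.521, -0.036, 1.599, 0.021, 1.021, -0.113], TCP at [0.165, 0.603, 0.248] pointing down, gripper open.
Joint ranges: [-2.91, 2.91], [-0.3, 2.13], [-1.5, 1.42], [0.17, 2.43], [-1.26, 4.41], [0.16, 1.93], [-2.52, 2.52]. Speed limits (rad/s): [1.89, 1.89, 2.39, 2.39, 3.01, 3.01, 3.01].

## Interface

Orientations are given as [roll, pitch, yaw] about the fixed x, y, z axes, in that order (R = Rz(yaw) Ry(pitch) Rx(roll)).
In Python, from workcell import bot gives the robot as it stands.
- The arm moves only by the shell command python3 -m creep 'ROWS' [FORCE]. ROWS is JSON, a list of rows, each an object of numbers: "wx", "wy", "wz": the turn, a rotation vector about the tool's x, y, z in degrees; "tx", "ty", "tz": the shift along the tool's x, y, z in m; "claw": the closure, from 0 (fully open) to 1 (shut). A call has 1 to 8 rows; each row is the pose to reach, as a shift and turn from the pose measured when the call began, along the tool's axes at that moment; what a row does not reach only later rows make up. A row lasts 1/10 s, in which the tool goes at most 50 mm and 8.59 degrees, less where a joint would pass 70% of its speed; a pose out of reach is approached as far as the arm can. A call with a gripper value outside its range is refused whole. The fingers move at their own pace and stop on an object; FORCE is the grip in N (left out, the last holds). Time passes only in rows, so rows that repeat a pose let the fingers close. It gives the time, the measured TCP pose, the force and the opening at its end, in the units of the state.
- bot.observe(): the state, without advancing time (a new reading comes with each control period).
- bot.grab_frame(name): name is "scene" or "top" or "wrist"; returns the picture (384x512x3 uint8, blue, green, red); there is no depth.
- bot.get_calibration(name): a dict with "fx", "fy", "cx", "cy" (pixels), "R" (3x3) and "t" (3): a world point X has camera coordinates R X + t. Camera axes: x right, y down, z forward; pixel columns grow to the right and rows downward; lengths in m; the calibration is good to about 2 mm. A picture is of the moment at which its call begins: read the wrist's pose just before it. get_calibration takes no time and is no camera call; for the wrist camera it gives the pose at the moment of the call.
- bot.job_done(): hands the job in, once; it reports no verdict.
The state is a dict: "clock": time; "qpos": joint angles; "qd": joint speeds; "joint_efforts": joint torques, N m; "position": TCP position; "tool_rot": TCP orientation; "force": force on the tool from outside, world axes, zero at the start; "moment": the same for the moment, N m; "grip_width": finger opening in m.
Only numpy, scipy, OpenCV 4.12 (cv2) and the standard library are available. Lean on these libraries where they do the work, as an engineer would, in place of code of your own. Each camera call takes 0.05 s, during which the arm holds its last target.

## Working session

There is one attempt and no reset: what is moved stays moved. The work goes in short steps, Python scripts to look and compute and a shell command to move; the robot and the scene stay as the last step left them, time stands still between calls to the robot, and variables do not carry over. Pictures are saved under pics/ and viewed, and the job is handed in when it is done.

```bash
mkdir -p pics; ls
python3 - <<'E'
from workcell import bot
import cv2
for n in ("scene","top"):
    im=bot.grab_frame(n); cv2.imwrite(f"pics/{n}0.png",im)
    c=bot.get_calibration(n); print(n,c)
s=bot.observe(); print(s)
E
```

```text
pics
scene {'fx': 454.2006760458964, 'fy': 454.2006760458964, 'cx': 260.45906882134483, 'cy': 190.95707617536232, 'R': array([[ 0.45335953,  0.89130298,  0.00664313],
       [ 0.75018417, -0.37753367, -0.54285545],
       [-0.48134067,  0.25109226, -0.83979988]]), 't': array([-0.23343691, -0.33943415,  1.33781685])}
top {'fx': 466.15520221791155, 'fy': 466.15520221791155, 'cx': 251.35533603007033, 'cy': 191.3722938149359, 'R': array([[ 1.47470241e-03, -9.99989910e-01, -4.24334259e-03],
       [-9.83258001e-01, -6.76808163e-04, -1.82217578e-01],
       [ 1.82212867e-01,  4.44101725e-03, -9.83249077e-01]]), 't': array([-0.01197196,  0.52174476,  1.05882526])}
{'clock': 0.1, 'qpos': array([-1.37425263,  0.5219491 , -0.03627775,  1.59991414,  0.02120347,
        1.02107383, -0.11280355]), 'qd': array([ 0.00061627, -0.001329  ,  0.00225311, -0.00095319,  0.00053976,
       -0.00068251, -0.00062855]), 'joint_efforts': array([ 4.34897534e-03, -9.28464746e+01,  1.98454991e+00, -3.70532262e+01,
        1.82484597e-02,  5.28969467e-03,  5.23466531e-05]), 'position': array([0.16473454, 0.60263202, 0.24780034]), 'tool_rot': array([-1.47414507,  1.56983662, -1.74094522]), 'force': array([-1.15311986, -0.12772953, -0.44808731]), 'moment': array([-0.02125763,  0.05963194,  0.02840666]), 'grip_width': 0.08527518633614332}
```

View pics/scene0.png

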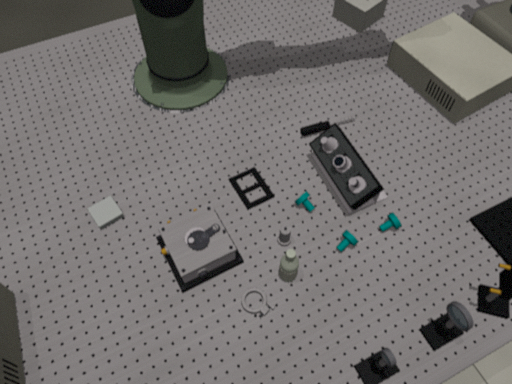

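View pics/top0.png

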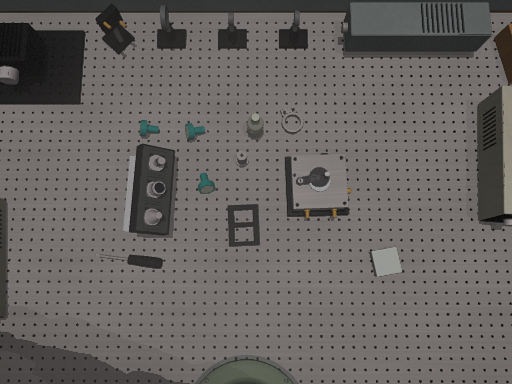

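Run:
```python
import cv2,numpy as np
t=cv2.imread("pics/top0.png"); s=cv2.imread("pics/scene0.png")
a=cv2.resize(t[135:245,115:185],None,fx=5,fy=5,interpolation=cv2.INTER_CUBIC)
b=cv2.resize(s[120:215,300:390],None,fx=5,fy=5,interpolation=cv2.INTER_CUBIC)
c=np.zeros((560,800,3),np.uint8);c[:550,:350]=a;c[:475,350:800]=b
cv2.imwrite("pics/tray.png",c)
a=cv2.resize(t[145:225,275:360],None,fx=4.7,fy=4.7,interpolation=cv2.INTER_CUBIC)
b=cv2.resize(s[200:290,155:245],None,fx=4.4,fy=4.4,interpolation=cv2.INTER_CUBIC)
c=np.zeros((400,800,3),np.uint8);c[:a.shape[0],:a.shape[1]]=a;c[:b.shape[0],400:400+b.shape[1]]=b[:, :400]
cv2.imwrite("pics/head.png",c)
```

```text
(no output)
```

View pics/tray.png

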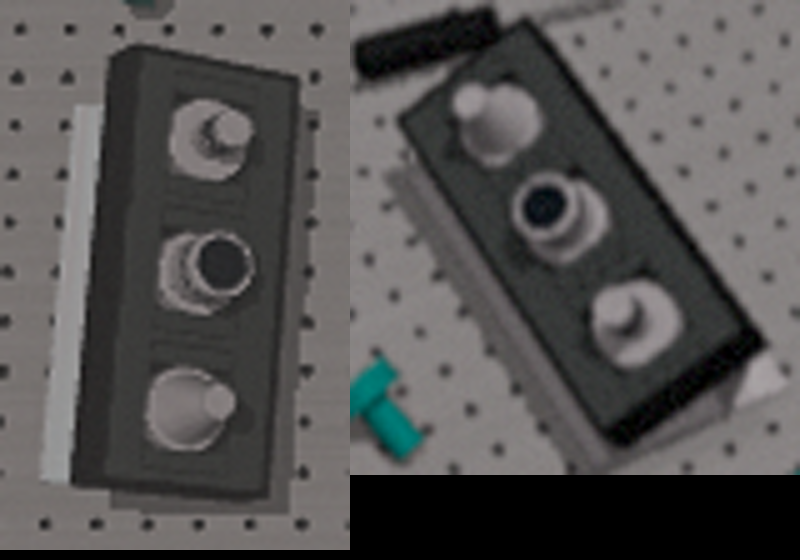

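View pics/head.png

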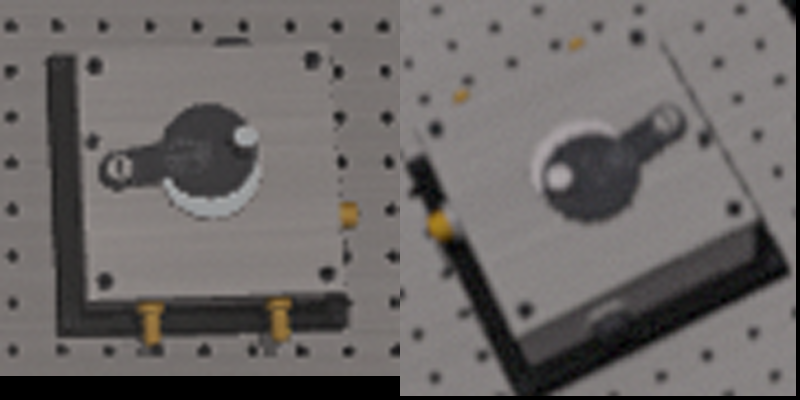

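```bash
cat > h.py <<'E'
import numpy as np, cv2
from workcell import bot
from scipy.spatial.transform import Rotation as Ro
def ray(c,u,v):
    d=c['R'].T@np.array([(u-c['cx'])/c['fx'],(v-c['cy'])/c['fy'],1.]); o=-c['R'].T@c['t']; return o,d/np.linalg.norm(d)
def plane(c,u,v,z):
    o,d=ray(c,u,v); return o+d*(z-o[2])/d[2]
def tri(*rs):
    A=0;b=0
    for o,d in rs:
        P=np.eye(3)-np.outer(d,d); A=A+P; b=b+P@o
    x=np.linalg.solve(A,b)
    return x,[np.linalg.norm((np.eye(3)-np.outer(d,d))@(x-o)) for o,d in rs]
def proj(c,X):
    p=c['R']@np.asarray(X,float)+c['t']; return c['fx']*p[0]/p[2]+c['cx'],c['fy']*p[1]/p[2]+c['cy']
def tool(s=None):
    s=s or bot.observe(); return np.array(s['position']),Ro.from_euler('xyz',s['tool_rot']).as_matrix()
def want(pos,R):
    """print shift/turn in tool axes"""
    p,T=tool(); print('shift',np.round(T.T@(np.asarray(pos)-p),4),'turn deg',np.round(np.degrees(Ro.from_matrix(T.T@R).as_rotvec()),2))
E
python3 - <<'E'
from h import *
T=bot.get_calibration('top');S=bot.get_calibration('scene')
def f(n,a,b,z=None):
    a=(a[0]-.4,a[1]-.4);b=(b[0]-.4,b[1]-.4)
    print(n,tri(ray(T,*a),ray(S,*b)), z and (plane(T,*a,z),plane(S,*b,z)))
ht=lambda x,y:(275+x/4.7,145+y/4.7); hs=lambda x,y:(155+(x-400)/4.4,200+y/4.4)
f('pin',ht(118,168),hs(668,120),.072)
f('cknob',ht(246,137),hs(558,178),.087)
tt=lambda x,y:(115+x/5,135+y/5); ts=lambda x,y:(300+(x-350)/5,120+y/5)
f('refknobtop',tt(235,128),ts(613,310))
f('lens top',tt(223,264),ts(545,206))
f('trap top',tt(220,404),ts(468,101))
# lid corners z .061 : TL TR BR BL in top crop
for q in ((76,55),(333,42),(345,292),(85,300)): print(plane(T,*ht(*q),.061))
print(tool())
E
```

```text
pin (array([ 0.54397901, -0.12460943,  0.06948697]), [np.float64(0.00019060695928940134), np.float64(0.00019060695928944677)]) (array([ 0.54351178, -0.12417385,  0.072     ]), array([ 0.54524284, -0.12516739,  0.072     ]))
cknob (array([ 0.55660176, -0.1862929 ,  0.08376941]), [np.float64(0.00014950993506630616), np.float64(0.00014950993506628317)]) (array([ 0.55591875, -0.18562781,  0.087     ]), array([ 0.55823748, -0.18669582,  0.087     ]))
refknobtop (array([0.58727631, 0.19609175, 0.08907395]), [np.float64(0.00022321447189137754), np.float64(0.00022321447189129512)]) None
lens top (array([0.52336567, 0.19968828, 0.08884908]), [np.float64(0.0001997444875435404), np.float64(0.00019974448754340928)]) None
trap top (array([0.4577069 , 0.19690246, 0.09577471]), [np.float64(0.00012044791279726398), np.float64(0.00012044791279713057)]) None
[ 0.60322945 -0.10600288  0.061     ]
[ 0.61006159 -0.23613405  0.061     ]
[ 0.48216937 -0.23754369  0.061     ]
[ 0.47805578 -0.10869735  0.061     ]
(array([0.16473454, 0.60263202, 0.24780034]), array([[-1.62506502e-04,  2.63646076e-01,  9.64619469e-01],
       [-9.45849500e-04,  9.64619010e-01, -2.63646110e-01],
       [-9.99999539e-01, -9.55229049e-04,  9.26126481e-05]]))
```

Candidates for the reference, by top-view pixel:
- Tray accessory at (162,160) with a slim straight knob: this is the reference.
- Tray accessory at (159,188) with a dark glass barrel: the lens tube.
- Tray accessory at (158,216), a cone: the light trap.
- Turquoise look-alikes at (148,128), (195,130) and (206,182): leave alone.

The close crop agrees with this choice. The cover's pin is at (300,181) and its knob at (327,174). I'm moving over the head first.

```bash
python3 -m creep '[{"ty":-0.658,"tz":0.585,"wx":63},{"ty":-0.658,"tz":0.585,"wx":63},{"ty":-0.658,"tz":0.585,"wx":63},{"ty":-0.658,"tz":0.585,"wx":63},{"ty":-0.658,"tz":0.585,"wx":63},{"ty":-0.658,"tz":0.585,"wx":63},{"ty":-0.658,"tz":0.585,"wx":63},{"ty":-0.658,"tz":0.585,"wx":63}]'; python3 -c "
from h import *
want([.535,-.186,.248],np.array([[0,.98,.2],[0,.2,-.98],[-1,0,0]]))"
```

```text
shift [ 5.000e-04 -6.631e-01  5.651e-01] turn deg [6.318e+01 3.000e-02 5.000e-02]$[0]: bad value
```

```bash
python3 -m creep '[{"ty":-0.03,"tz":0.03,"wx":7,"claw":0.0}]'; python3 -m creep --help | head -20
```

```text
$[0]: bad value
invalid input: not JSON, or not a number
```

```bash
python3 -m creep '[{"wx":63,"wy":0,"wz":0,"tx":0,"ty":-0.66,"tz":0.57,"claw":0},{"wx":63,"wy":0,"wz":0,"tx":0,"ty":-0.66,"tz":0.57,"claw":0}]'; python3 -c "
from h import *
want([.535,-.186,.248],np.array([[0,.98,.2],[0,.2,-.98],[-1,0,0]]))"
```

```text
clock: 0.3
position: [0.2078, 0.5114, 0.2475]
tool_rot: [-1.38, 1.569, -1.951]
force: [1.4, 0.9, 0.3]
grip_width: 0.0855
shift [ 2.000e-04 -4.098e-01  6.523e-01] turn deg [4.574e+01 4.000e-02 7.000e-02]
```

All the keys are needed. Large targets work, so I'll carry on.

```bash
python3 -m creep '[{"wx":46,"wy":0,"wz":0,"tx":0,"ty":-0.41,"tz":0.652,"claw":0},{"wx":46,"wy":0,"wz":0,"tx":0,"ty":-0.41,"tz":0.652,"claw":0},{"wx":46,"wy":0,"wz":0,"tx":0,"ty":-0.41,"tz":0.652,"claw":0},{"wx":46,"wy":0,"wz":0,"tx":0,"ty":-0.41,"tz":0.652,"claw":0},{"wx":46,"wy":0,"wz":0,"tx":0,"ty":-0.41,"tz":0.652,"claw":0},{"wx":46,"wy":0,"wz":0,"tx":0,"ty":-0.41,"tz":0.652,"claw":0},{"wx":46,"wy":0,"wz":0,"tx":0,"ty":-0.41,"tz":0.652,"claw":0},{"wx":46,"wy":0,"wz":0,"tx":0,"ty":-0.41,"tz":0.652,"claw":0}]'; python3 -c "
from h import *
want([.535,-.186,.248],np.array([[0,.98,.2],[0,.2,-.98],[-1,0,0]]))"
```

```text
clock: 1.1
position: [0.3776, 0.1485, 0.2483]
tool_rot: [-0.544, 1.57, -1.918]
force: [1.6, 1.7, -0.6]
grip_width: 0.0855
shift [0.0006 0.0888 0.3588] turn deg [-0.24  0.04  0.03]
```

```bash
python3 -m creep '[{"wx":0,"wy":0,"wz":0,"tx":0,"ty":0.089,"tz":0.359,"claw":0},{"wx":0,"wy":0,"wz":0,"tx":0,"ty":0.089,"tz":0.359,"claw":0},{"wx":0,"wy":0,"wz":0,"tx":0,"ty":0.089,"tz":0.359,"claw":0.5},{"wx":0,"wy":0,"wz":0,"tx":0,"ty":0.089,"tz":0.359,"claw":0.5},{"wx":0,"wy":0,"wz":0,"tx":0,"ty":0.089,"tz":0.359,"claw":0.8},{"wx":0,"wy":0,"wz":0,"tx":0,"ty":0.089,"tz":0.359,"claw":0.8},{"wx":0,"wy":0,"wz":0,"tx":0,"ty":0.089,"tz":0.359,"claw":0.8},{"wx":0,"wy":0,"wz":0,"tx":0,"ty":0.089,"tz":0.359,"claw":0.8}]'; python3 -c "
from h import *
want([.535,-.186,.248],np.array([[0,.98,.2],[0,.2,-.98],[-1,0,0]]))
c=bot.get_calibration('wrist');print(c)
cv2.imwrite('pics/w1.png',bot.grab_frame('wrist'))
for X in ([.5435,-.1245,.072],[.5565,-.186,.087],[.5445,-.171,.065]): print(proj(c,X))
"
```

```text
clock: 1.9
position: [0.5357, -0.1905, 0.2483]
tool_rot: [-0.39, 1.568, -1.767]
force: [-0.2, 0.5, -0.7]
grip_width: 0.0168
shift [ 0.0003  0.0002 -0.0045] turn deg [-0.43  0.13  0.05]
{'fx': 298.87606272827327, 'fy': 298.87606272827327, 'cx': 253.57880934760624, 'cy': 193.19126602140398, 'R': array([[ 9.81495825e-01,  1.91482785e-01, -5.36786998e-04],
       [ 1.82455476e-01, -9.34365983e-01,  3.06055893e-01],
       [ 5.81028794e-02, -3.00490521e-01, -9.52013394e-01]]), 't': array([-0.48849273, -0.31532564,  0.29100558])}
(np.float64(275.18767348859), np.float64(113.41269722853191))
(np.float64(275.80974691932556), np.float64(179.7096091935238))
(np.float64(266.17295650733547), np.float64(158.42634578785243))
```

View pics/w1.png

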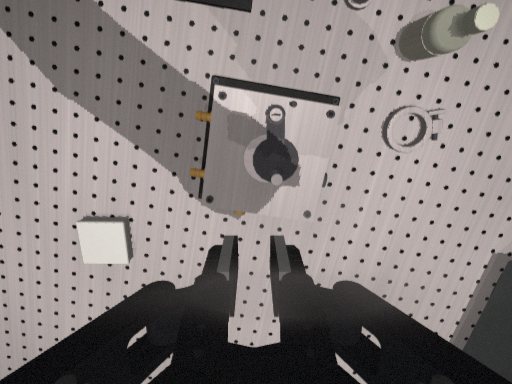

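The wrist view shows the pin at (276,114) and the knob top at (277,179). The bezel ring is around (272,158). All of these are within about 1 px of prediction.

Run:
```python
import cv2
t=cv2.imread("pics/w1.png")
cv2.imwrite("pics/w1c.png",cv2.resize(t[70:235,190:350],None,fx=3.6,fy=3.6,interpolation=cv2.INTER_CUBIC))
```

```text
(no output)
```

View pics/w1c.png

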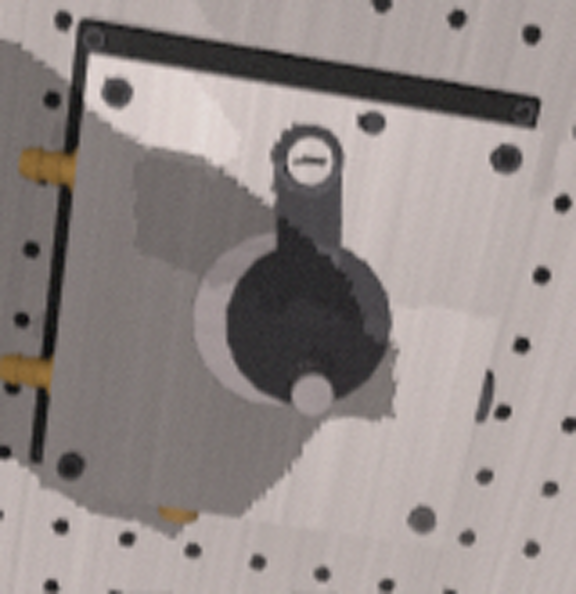

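```bash
cat >> h.py <<'E'
C1=dict(fx=298.87606,fy=298.87606,cx=253.57881,cy=193.191266,R=np.array([[ 9.81495825e-01,  1.91482785e-01, -5.36786998e-04],
       [ 1.82455476e-01, -9.34365983e-01,  3.06055893e-01],
       [ 5.81028794e-02, -3.00490521e-01, -9.52013394e-01]]),t=np.array([-0.48849273, -0.31532564,  0.29100558]))
E
python3 - <<'E'
from h import *
g=lambda x,y:(190+x/3.6-.4,70+y/3.6-.4)
p=plane(C1,*g(309,160),.072);k=plane(C1,*g(313,395),.087)
print(p,k,np.linalg.norm((k-p)[:2]),'theta',np.arctan2(k[0]-p[0],-(k[1]-p[1])))
sc=np.array([plane(C1,*g(*q),.061)for q in((117,92),(507,158),(422,519),(70,465))]);print(sc,sc.mean(0))
E
```

```text
[ 0.5438624  -0.12503687  0.072     ] [ 0.55712978 -0.18547191  0.087     ] 0.06187421007091825 theta 0.21610310764346824
[[ 0.48888357 -0.11785292  0.061     ]
 [ 0.59917431 -0.11427578  0.061     ]
 [ 0.60242726 -0.2245705   0.061     ]
 [ 0.49211032 -0.22798845  0.061     ]] [ 0.54564887 -0.17117191  0.061     ]
```

```bash
python3 -c "
from h import *
c,s=np.cos(.216),np.sin(.216);R=np.array([[0,c,s],[0,s,-c],[-1,0,0]])
want([.557,-.1855,.12],R)"
```

```text
shift [ 0.1282  0.0219 -0.0027] turn deg [-1.34  0.18  0.06]
```

```bash
python3 -m creep '[{"wx":-1.3,"wy":0.2,"wz":0,"tx":0.03,"ty":0.022,"tz":-0.003,"claw":0.8},{"wx":-1.3,"wy":0.2,"wz":0,"tx":0.08,"ty":0.022,"tz":-0.003,"claw":0.8},{"wx":-1.3,"wy":0.2,"wz":0,"tx":0.115,"ty":0.022,"tz":-0.003,"claw":0.8},{"wx":-1.3,"wy":0.2,"wz":0,"tx":0.128,"ty":0.022,"tz":-0.003,"claw":0.8},{"wx":-1.3,"wy":0.2,"wz":0,"tx":0.128,"ty":0.022,"tz":-0.003,"claw":0.8}]'; python3 -c "
from h import *
c,s=np.cos(.216),np.sin(.216);R=np.array([[0,c,s],[0,s,-c],[-1,0,0]])
want([.557,-.1855,.091],R)
cv2.imwrite('pics/w2.png',bot.grab_frame('wrist'))"
```

```text
clock: 2.45
position: [0.5564, -0.1851, 0.1192]
tool_rot: [-1.909, 1.567, 3.019]
force: [0.3, 0.5, 0.5]
grip_width: 0.0168
shift [0.0282 0.0006 0.0006] turn deg [-0.05 -0.07  0.2 ]
```

View pics/w2.png

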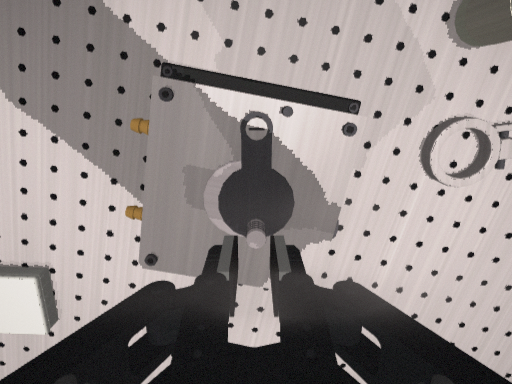

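```bash
python3 -m creep '[{"wx":0,"wy":0,"wz":0,"tx":0.014,"ty":0.0006,"tz":0.0006,"claw":0.8},{"wx":0,"wy":0,"wz":0,"tx":0.028,"ty":0.0006,"tz":0.0006,"claw":0.8},{"wx":0,"wy":0,"wz":0,"tx":0.028,"ty":0.0006,"tz":0.0006,"claw":0.8}]'
```

```text
clock: 2.8
position: [0.5574, -0.1855, 0.0916]
tool_rot: [-1.959, 1.568, 2.968]
force: [0.2, -0.2, 0.8]
grip_width: 0.0172
```

```bash
python3 -m creep '[{"wx":-8,"wy":0,"wz":0,"tx":0,"ty":0.0086,"tz":-0.0006,"claw":0.8},{"wx":-16,"wy":0,"wz":0,"tx":0,"ty":0.0171,"tz":-0.0024,"claw":0.8},{"wx":-24,"wy":0,"wz":0,"tx":0,"ty":0.0252,"tz":-0.0054,"claw":0.8},{"wx":-32,"wy":0,"wz":0,"tx":0,"ty":0.0329,"tz":-0.0094,"claw":0.8},{"wx":-40,"wy":0,"wz":0,"tx":0,"ty":0.0399,"tz":-0.0145,"claw":0.8}]'; python3 -c "
from h import *
p,T=tool();print(np.degrees(np.arctan2(T[1,1],T[0,1])),np.linalg.norm(p[:2]-[.5439,-.125]),np.degrees(np.arctan2(p[0]-.5439,-(p[1]+.125))))
cv2.imwrite('pics/w3.png',bot.grab_frame('wrist'))"
```

```text
clock: 3.3
position: [0.5936, -0.163, 0.092]
tool_rot: [-2.447, 1.569, -3.099]
force: [-1.0, -0.5, 0.0]
grip_width: 0.017
52.646706712440434 0.06256331602644502 52.596367290084196
```

View pics/w3.png

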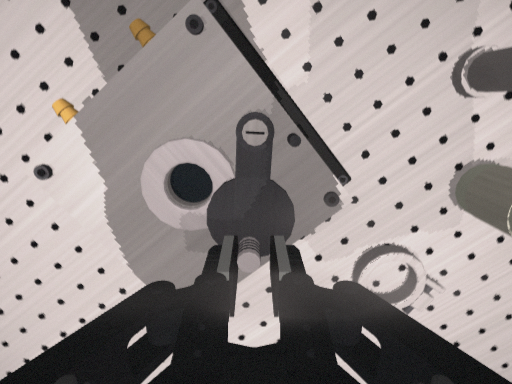

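The cover is following in the cage: knob at (250,250), port uncovered at (190,182). Continuing round.

```bash
python3 -m creep '[{"wx":-8,"wy":0,"wz":0,"tx":0,"ty":0.0086,"tz":-0.0006,"claw":0.8},{"wx":-16,"wy":0,"wz":0,"tx":0,"ty":0.0171,"tz":-0.0024,"claw":0.8},{"wx":-24,"wy":0,"wz":0,"tx":0,"ty":0.0252,"tz":-0.0054,"claw":0.8},{"wx":-32,"wy":0,"wz":0,"tx":0,"ty":0.0329,"tz":-0.0094,"claw":0.8},{"wx":-38,"wy":0,"wz":0,"tx":0,"ty":0.0382,"tz":-0.0131,"claw":0.8},{"wx":-40,"wy":0,"wz":0,"tx":0,"ty":0.0399,"tz":-0.0145,"claw":0.8},{"wx":-40,"wy":0,"wz":0,"tx":0,"ty":0.0399,"tz":-0.0145,"claw":0.8}]'; python3 -c "
from h import *
p,T=tool();print(np.degrees(np.arctan2(T[1,1],T[0,1])),np.linalg.norm(p[:2]-[.5439,-.125]),np.degrees(np.arctan2(p[0]-.5439,-(p[1]+.125))),bot.observe()['force'])"
```

```text
clock: 4.05
position: [0.6067, -0.1211, 0.0923]
tool_rot: [2.712, 1.569, 2.766]
force: [-0.1, -0.2, -0.0]
grip_width: 0.0171
93.07218940707013 0.0629308865632517 93.50913061316321 [-0.07204822 -0.23671953 -0.00782096]
```

Now small tangential steps (tool +y), to feel for the stop.

```bash
python3 -m creep '[{"wx":-1,"wy":0,"wz":0,"tx":0,"ty":0.001,"tz":0,"claw":0.8},{"wx":-1,"wy":0,"wz":0,"tx":0,"ty":0.002,"tz":0,"claw":0.8},{"wx":-1,"wy":0,"wz":0,"tx":0,"ty":0.002,"tz":0,"claw":0.8}]'; python3 -m creep '[{"wx":-1,"wy":0,"wz":0,"tx":0,"ty":0.001,"tz":0,"claw":0.8},{"wx":-1,"wy":0,"wz":0,"tx":0,"ty":0.001,"tz":0,"claw":0.8}]'
```

```text
clock: 4.35
position: [0.6066, -0.1193, 0.0923]
tool_rot: [2.802, 1.569, 2.872]
force: [-0.1, -1.1, -0.3]
grip_width: 0.0169
clock: 4.55
position: [0.6065, -0.1185, 0.0923]
tool_rot: [2.983, 1.569, 3.07]
force: [-0.3, -1.8, 0.6]
grip_width: 0.0172
```

```bash
python3 -m creep '[{"wx":0,"wy":0,"wz":0,"tx":0,"ty":0.001,"tz":0,"claw":0.8},{"wx":0,"wy":0,"wz":0,"tx":0,"ty":0.001,"tz":0,"claw":0.8}]';  python3 -m creep '[{"wx":0,"wy":0,"wz":0,"tx":0,"ty":0.001,"tz":0,"claw":0.8},{"wx":0,"wy":0,"wz":0,"tx":0,"ty":0.001,"tz":0,"claw":0.8}]'
```

```text
clock: 4.75
position: [0.6064, -0.1182, 0.0923]
tool_rot: [-2.669, 1.569, -2.582]
force: [0.0, -5.0, -0.4]
grip_width: 0.0169
clock: 4.95
position: [0.6064, -0.1182, 0.0924]
tool_rot: [-2.076, 1.569, -1.99]
force: [1.4, -6.5, -1.3]
grip_width: 0.0173
```

At the stop: position has halted and the force is rising. I'll back off within the play, open, lift and look.

```bash
python3 -m creep '[{"wx":0,"wy":0,"wz":0,"tx":0,"ty":-0.0015,"tz":0,"claw":0.7},{"wx":0,"wy":0,"wz":0,"tx":0,"ty":-0.0015,"tz":0,"claw":0.7},{"wx":0,"wy":0,"wz":0,"tx":-0.03,"ty":-0.0015,"tz":0,"claw":0.7},{"wx":0,"wy":0,"wz":0,"tx":-0.08,"ty":-0.0015,"tz":0,"claw":0.6},{"wx":0,"wy":0,"wz":0,"tx":-0.13,"ty":-0.03,"tz":-0.03,"claw":0.5},{"wx":0,"wy":0,"wz":0,"tx":-0.15,"ty":-0.05,"tz":-0.04,"claw":0.5},{"wx":0,"wy":0,"wz":0,"tx":-0.15,"ty":-0.05,"tz":-0.04,"claw":0.5}]'; python3 -c "
from h import *
c=bot.get_calibration('wrist'); im=bot.grab_frame('wrist')
cv2.imwrite('pics/w4.png',im); np.save('c4.npy',c,allow_pickle=True)
for X in ([.5439,-.125,.072],[.5456,-.1712,.065]): print(proj(c,X))"
```

```text
clock: 5.65
position: [0.5706, -0.1755, 0.2471]
tool_rot: [-0.862, 1.564, -0.781]
force: [0.8, 0.0, -0.7]
grip_width: 0.0427
(np.float64(306.1629623407796), np.float64(154.91501533888152))
(np.float64(260.4086803626168), np.float64(151.6963179429142))
```

View pics/w4.png

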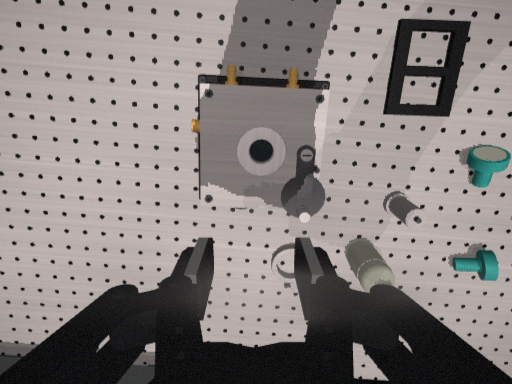

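Cover is open, disc at (303,195), knob at (305,217). The port ring is bare at (261,151). Next I measure the cover angle and port centre.

Run:
```python
from h import *
im=cv2.imread('pics/w4.png');c=np.load('c4.npy',allow_pickle=True).item()
g=cv2.cvtColor(im,cv2.COLOR_BGR2GRAY)
m=(g[115:190,225:300]>150).astype(np.uint8)
big=cv2.resize(im[110:235,190:345],None,fx=5,fy=5,interpolation=cv2.INTER_CUBIC)[:600,:775];cv2.imwrite('pics/w4c.png',big)
for th in (60,80,140,150,160):
  m=((g>th) if th>100 else (g<th)).astype(np.uint8)
  cs,_=cv2.findContours(m,cv2.RETR_LIST,cv2.CHAIN_APPROX_NONE)
  for k in cs:
    if len(k)>25 and cv2.pointPolygonTest(k,(261,151),False)>0 and cv2.contourArea(k)<3000:
      e=cv2.fitEllipse(k);print(th,e,plane(c,*e[0],.065))
```

```text
60 ((260.7918701171875, 150.38186645507812), (21.202836990356445, 22.284366607666016), 78.93812561035156) [ 0.54420948 -0.17092451  0.065     ]
80 ((260.7298278808594, 150.6051483154297), (21.76265525817871, 23.151798248291016), 82.76095581054688) [ 0.54444517 -0.17096812  0.065     ]
140 ((260.86151123046875, 151.1056671142578), (26.795129776000977, 27.30228614807129), 48.24190139770508) [ 0.54495131 -0.17078742  0.065     ]
140 ((260.6829528808594, 150.69947814941406), (46.917903900146484, 47.30524444580078), 76.0717544555664) [ 0.54454649 -0.1710078   0.065     ]
```

View pics/w4c.png

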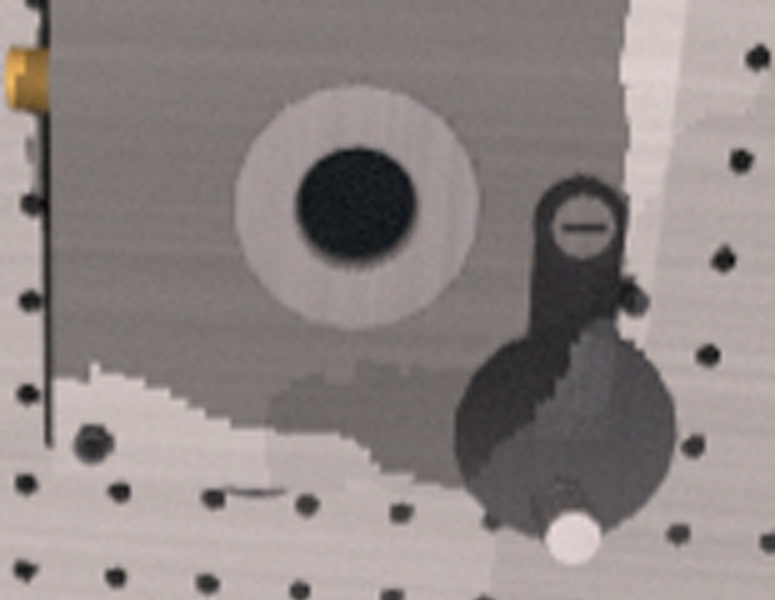

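Run:
```python
from h import *
c=np.load('c4.npy',allow_pickle=True).item()
g=lambda x,y:(190+x/5-.4,110+y/5-.4)
p=plane(c,*g(583,228),.072);k=plane(c,*g(574,538),.087);print(p,k,np.arctan2(k[0]-p[0],-(k[1]-p[1])))
# tray view pose: axis a, knob top approx
th=np.radians(-1.86)   # tray y-> world -x
ty=np.array([-np.cos(th),-np.sin(th),0]); ty=np.array([-.9995,.032,0])
tx=np.cross(ty,[0,0,1]); a=-.574*tx+.819*np.array([0,0,1]); print(tx,a)
top=np.array([.5873,.1961,.0891])
R=np.column_stack([-a,tx*.819+np.array([0,0,.574]),np.cross(-a,tx*.819+np.array([0,0,.574]))])
print(R)
want(top+a*.12,R)
R2=R@np.diag([1,-1,-1]); want(top+a*.12,R2)
```

```text
[ 0.54418588 -0.12492373  0.072     ] [ 0.60556268 -0.12095766  0.087     ] 1.635325002460632
[ 0.032   0.9995 -0.    ] [-0.018368 -0.573713  0.819   ]
[[ 1.83680000e-02  2.62080000e-02  9.99736881e-01]
 [ 5.73713000e-01  8.18590500e-01 -3.20075840e-02]
 [-8.19000000e-01  5.74000000e-01 -1.73472348e-18]]
shift [0.0564 0.2982 0.0389] turn deg [ 6.43 -1.87 35.16]
shift [0.0564 0.2982 0.0389] turn deg [-165.52  -52.5    -2.8 ]
```

Cover angle: 1.635 minus head yaw 0.031 gives 1.60 rad, so it's at its stop. Now to the tray.

```bash
python3 -m creep '[{"wx":6.4,"wy":-1.9,"wz":35.2,"tx":0.0,"ty":0.298,"tz":0.039,"claw":0.5},{"wx":6.4,"wy":-1.9,"wz":35.2,"tx":0.0,"ty":0.298,"tz":0.039,"claw":0.5},{"wx":6.4,"wy":-1.9,"wz":35.2,"tx":0.0,"ty":0.298,"tz":0.039,"claw":0.5},{"wx":6.4,"wy":-1.9,"wz":35.2,"tx":0.0,"ty":0.298,"tz":0.039,"claw":0.5},{"wx":6.4,"wy":-1.9,"wz":35.2,"tx":0.056,"ty":0.298,"tz":0.039,"claw":0.5},{"wx":6.4,"wy":-1.9,"wz":35.2,"tx":0.056,"ty":0.298,"tz":0.039,"claw":0.5},{"wx":6.4,"wy":-1.9,"wz":35.2,"tx":0.056,"ty":0.298,"tz":0.039,"claw":0.5},{"wx":6.4,"wy":-1.9,"wz":35.2,"tx":0.056,"ty":0.298,"tz":0.039,"claw":0.5}]'; python3 -c "
from h import *
c=bot.get_calibration('wrist'); im=bot.grab_frame('wrist')
cv2.imwrite('pics/w5.png',im); np.save('c5.npy',c,allow_pickle=True)
for X in ([.5873,.1961,.0891],[.5234,.1997,.0888]): print(proj(c,X))"
```

```text
clock: 6.5
position: [0.5839, 0.1302, 0.1861]
tool_rot: [1.576, 0.957, 1.547]
force: [-0.3, -0.2, 0.8]
grip_width: 0.0427
(np.float64(251.49537868886776), np.float64(196.3624094566423))
(np.float64(252.81652293747422), np.float64(119.30202013331221))
```

View pics/w5.png

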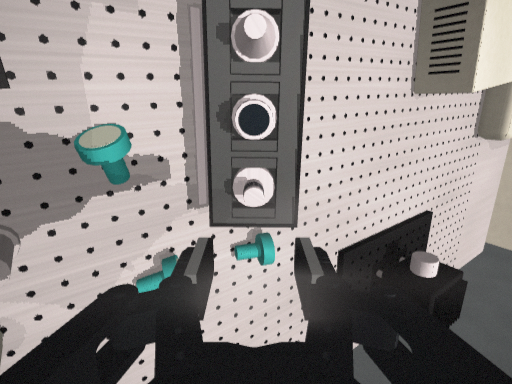

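Run:
```python
import cv2
t=cv2.imread("pics/w5.png")
cv2.imwrite("pics/w5c.png",cv2.resize(t[85:235,195:315],None,fx=4,fy=4,interpolation=cv2.INTER_CUBIC))
```

```text
(no output)
```

View pics/w5c.png

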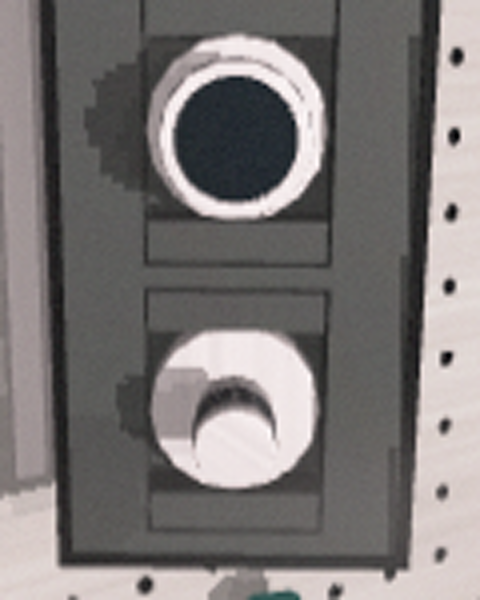

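Run:
```python
from h import *
T=bot.get_calibration('top');S=bot.get_calibration('scene');c=np.load('c5.npy',allow_pickle=True).item()
tt=lambda x,y:(115+x/5-.4,135+y/5-.4); ts=lambda x,y:(300+(x-350)/5-.4,120+y/5-.4)
print(tri(ray(T,*tt(235,128)),ray(S,*ts(613,310)),ray(c,253.4,197.1)))
print(tri(ray(T,*tt(223,264)),ray(S,*ts(545,206)),ray(c,253.6,119.1)))
print(tri(ray(T,*tt(235,128)),ray(c,253.4,197.1)),tri(ray(S,*ts(613,310)),ray(c,253.4,197.1)))
print(c['R']@[-.018368,-.573713,.819], -c['R'].T@c['t'])
# foot circle (14mm) vs knob top (44mm): given top X and axis a, predicted foot px
a=np.array([-.018368,-.573713,.819])
X=tri(ray(T,*tt(235,128)),ray(S,*ts(613,310)),ray(c,253.4,197.1))[0]
print(proj(c,X-.03*a),'seen 253.4 186.6')
```

```text
(array([0.5874423 , 0.19607907, 0.09039334]), [np.float64(0.0003891562417057972), np.float64(0.0008386511946190378), np.float64(0.0009116607052248578)])
(array([0.52333716, 0.19975302, 0.08919842]), [np.float64(0.00033675705664834593), np.float64(0.0002386085013258958), np.float64(0.00036780451393340696)])
(array([0.58658871, 0.19546514, 0.09291216]), [np.float64(0.00019505109982214292), np.float64(0.00019505109982233238)]) (array([0.58766908, 0.19595259, 0.09068122]), [np.float64(0.0008436929400496361), np.float64(0.0008436929400496206)])
[ 0.00194511  0.29977849 -0.95413525] [0.50376809 0.06031183 0.28867102]
(np.float64(252.40890585106732), np.float64(187.03931383305425)) seen 253.4 186.6
```

```bash
cat >> h.py <<'E'
a=np.array([-.015,-.5738,.819]);a/=np.linalg.norm(a)
_tx=np.array([.026,.99966,0]);_y=_tx-a*(a@_tx);_y/=np.linalg.norm(_y)
RT=np.column_stack([-a,_y,np.cross(-a,_y)]); TOP=np.array([.5874,.1960,.0910])
E
python3 -c "
from h import *
want(TOP+.03*a,RT)"
```

```text
shift [0.0875 0.0005 0.0009] turn deg [-0.23  0.05 -0.06]
```

```bash
python3 -m creep '[{"wx":0,"wy":0,"wz":0,"tx":0.04,"ty":0.0005,"tz":0.001,"claw":0.5},{"wx":0,"wy":0,"wz":0,"tx":0.07,"ty":0.0005,"tz":0.001,"claw":0.5},{"wx":0,"wy":0,"wz":0,"tx":0.087,"ty":0.0005,"tz":0.001,"claw":0.5},{"wx":0,"wy":0,"wz":0,"tx":0.087,"ty":0.0005,"tz":0.001,"claw":0.5}]'; python3 -c "
from h import *
c=bot.get_calibration('wrist'); im=bot.grab_frame('wrist')
cv2.imwrite('pics/w6.png',im); np.save('c6.npy',c,allow_pickle=True)
want(TOP-.005*a,RT);print(proj(c,TOP),proj(c,TOP-.03*a))"
```

```text
clock: 6.95
position: [0.5864, 0.1787, 0.1147]
tool_rot: [1.577, 0.958, 1.547]
force: [0.1, 0.7, 0.6]
grip_width: 0.0428
shift [ 0.0358  0.0006 -0.0003] turn deg [-0.28  0.03 -0.06]
(np.float64(254.6824248425392), np.float64(242.3837247359999)) (np.float64(254.47495192333358), np.float64(221.73344647356174))
```

View pics/w6.png

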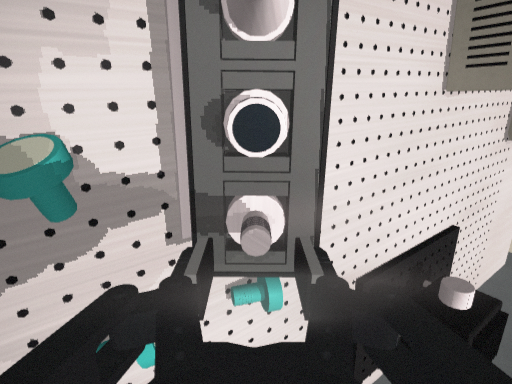

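The knob top is at (256,241), within 2 px of prediction and centred between the fingers. Advancing.

```bash
python3 -m creep '[{"wx":0,"wy":0,"wz":0,"tx":0.015,"ty":0.001,"tz":0.0,"claw":0.5},{"wx":0,"wy":0,"wz":0,"tx":0.028,"ty":0.001,"tz":0.0,"claw":0.5},{"wx":0,"wy":0,"wz":0,"tx":0.036,"ty":0.001,"tz":0.0,"claw":0.5},{"wx":0,"wy":0,"wz":0,"tx":0.036,"ty":0.001,"tz":0.0,"claw":0.5}]'; python3 -c "
from h import *
want(TOP-.005*a,RT)
cv2.imwrite('pics/w7.png',bot.grab_frame('wrist'))"
```

```text
clock: 7.4
position: [0.5872, 0.2, 0.0861]
tool_rot: [1.577, 0.958, 1.547]
force: [0.1, 0.0, 0.9]
grip_width: 0.0427
shift [-0.0013 -0.0005  0.0004] turn deg [-0.28 -0.06 -0.08]
```

View pics/w7.png

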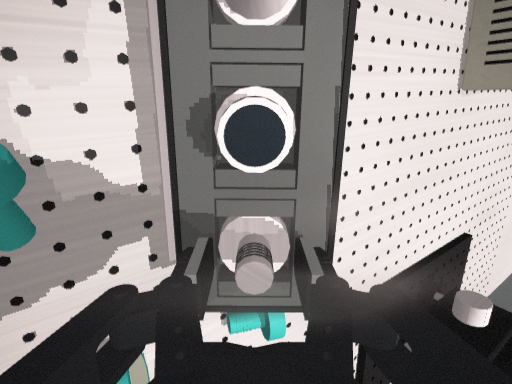

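The knob at (255,275) stands between the fingers, with no contact force. Closing.

```bash
python3 -m creep '[{"wx":0,"wy":0,"wz":0,"tx":-0.001,"ty":0,"tz":0,"claw":0.7},{"wx":0,"wy":0,"wz":0,"tx":-0.001,"ty":0,"tz":0,"claw":1},{"wx":0,"wy":0,"wz":0,"tx":-0.001,"ty":0,"tz":0,"claw":1},{"wx":0,"wy":0,"wz":0,"tx":-0.001,"ty":0,"tz":0,"claw":1},{"wx":0,"wy":0,"wz":0,"tx":-0.001,"ty":0,"tz":0,"claw":1},{"wx":0,"wy":0,"wz":0,"tx":-0.001,"ty":0,"tz":0,"claw":1}]' 50;python3 -c "
from h import *
p,T=tool();print(p-TOP,T.T@(TOP-p),T.T@a)
cv2.imwrite('pics/w8.png',bot.grab_frame('wrist'))"
```

```text
clock: 8.05
position: [0.5877, 0.1986, 0.0879]
tool_rot: [1.575, 0.958, 1.544]
force: [-2.6, -3.2, 6.3]
grip_width: 0.0163
[ 0.00026314  0.00262859 -0.00307342] [-0.00402937 -0.00039002 -0.00019157] [-9.99999368e-01  1.10046674e-03  2.29272140e-04]
```

View pics/w8.png

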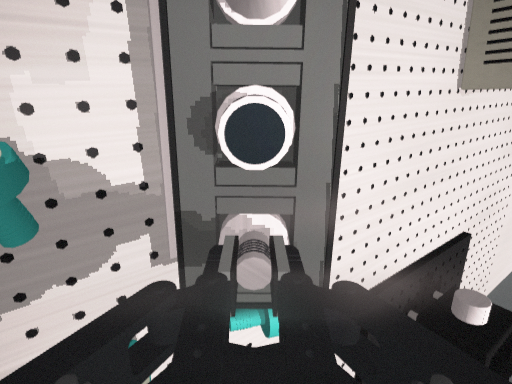

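Gripped at 16.3 mm. Pulling straight out along the axis.

```bash
python3 -m creep '[{"wx":0,"wy":0,"wz":0,"tx":-0.006,"ty":0,"tz":0,"claw":1},{"wx":0,"wy":0,"wz":0,"tx":-0.012,"ty":0,"tz":0,"claw":1},{"wx":0,"wy":0,"wz":0,"tx":-0.018,"ty":0,"tz":0,"claw":1},{"wx":0,"wy":0,"wz":0,"tx":-0.025,"ty":0,"tz":0,"claw":1},{"wx":0,"wy":0,"wz":0,"tx":-0.035,"ty":0,"tz":0,"claw":1},{"wx":0,"wy":0,"wz":0,"tx":-0.05,"ty":0,"tz":0,"claw":1},{"wx":0,"wy":0,"wz":0,"tx":-0.06,"ty":0,"tz":0,"claw":1},{"wx":0,"wy":0,"wz":0,"tx":-0.06,"ty":0,"tz":0,"claw":1}]' 60;python3 -c "
from h import *
cv2.imwrite('pics/w9.png',bot.grab_frame('wrist'))"
```

```text
clock: 8.9
position: [0.5877, 0.1629, 0.1385]
tool_rot: [1.571, 0.959, 1.539]
force: [0.4, 1.2, -2.0]
grip_width: 0.0158
```

View pics/w9.png

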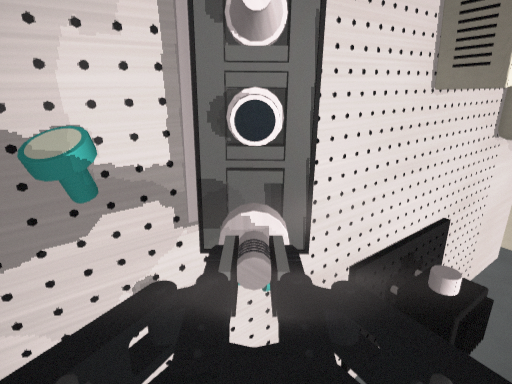

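The reference is held, foot at (255,230), and its pocket is empty. Next I lift, turn upright and carry it over the head.

```bash
cat >> h.py <<'E'
RU=np.array([[0,.03,.99955],[0,.99955,-.03],[-1,0,0]])
E
python3 -c "
from h import *
want([.545,-.171,.22],RU)
p,T=tool();print(T.T@[0,0,1])"
```

```text
shift [-0.2602 -0.2275 -0.032 ] turn deg [ -0.07  -0.04 -35.07]
[-0.81843828  0.5745934  -0.00109472]
```

```bash
python3 -m creep '[{"wx":0,"wy":0,"wz":0,"tx":-0.035,"ty":0.022,"tz":0,"claw":1},{"wx":0,"wy":0,"wz":-6,"tx":-0.068,"ty":0.045,"tz":0,"claw":1},{"wx":0,"wy":0,"wz":-12,"tx":-0.09,"ty":0.02,"tz":-0.003,"claw":1},{"wx":0,"wy":0,"wz":-18,"tx":-0.11,"ty":-0.02,"tz":-0.006,"claw":1},{"wx":0,"wy":0,"wz":-24,"tx":-0.135,"ty":-0.055,"tz":-0.01,"claw":1},{"wx":0,"wy":0,"wz":-30,"tx":-0.16,"ty":-0.09,"tz":-0.015,"claw":1},{"wx":0,"wy":0,"wz":-35,"tx":-0.185,"ty":-0.125,"tz":-0.02,"claw":1},{"wx":0,"wy":0,"wz":-35,"tx":-0.21,"ty":-0.16,"tz":-0.025,"claw":1}]'; python3 -c "
from h import *
want([.545,-.171,.16],RU)"
```

```text
clock: 9.75
position: [0.5546, -0.0853, 0.2176]
tool_rot: [-2.582, 1.569, -2.608]
force: [0.8, 0.0, -1.3]
grip_width: 0.0157
shift [ 0.0577 -0.0858 -0.0074] turn deg [ 0.28 -0.09  0.06]
```

```bash
python3 -m creep '[{"wx":0,"wy":0,"wz":0,"tx":0,"ty":-0.04,"tz":-0.003,"claw":1},{"wx":0,"wy":0,"wz":0,"tx":0.01,"ty":-0.07,"tz":-0.007,"claw":1},{"wx":0,"wy":0,"wz":0,"tx":0.03,"ty":-0.086,"tz":-0.007,"claw":1},{"wx":0,"wy":0,"wz":0,"tx":0.05,"ty":-0.086,"tz":-0.007,"claw":1},{"wx":0,"wy":0,"wz":0,"tx":0.058,"ty":-0.086,"tz":-0.007,"claw":1},{"wx":0,"wy":0,"wz":0,"tx":0.058,"ty":-0.086,"tz":-0.007,"claw":1}]'; python3 -c "
from h import *
want([.545,-.171,.107],RU)
for n in ('wrist','scene'):
  im=bot.grab_frame(n); cv2.imwrite('pics/a_%s.png'%n,im)
np.save('c10.npy',bot.get_calibration('wrist'),allow_pickle=True)
im=cv2.imread('pics/a_scene.png');cv2.imwrite('pics/a_sc.png',cv2.resize(im[170:290,130:260],None,fx=5,fy=5,interpolation=cv2.INTER_CUBIC))"
```

```text
clock: 10.35
position: [0.5449, -0.1704, 0.1586]
tool_rot: [-3.063, 1.567, -3.087]
force: [0.1, 0.1, 0.0]
grip_width: 0.0158
shift [ 0.0516 -0.0006  0.0003] turn deg [ 0.33 -0.21  0.02]
```

View pics/a_wrist.png

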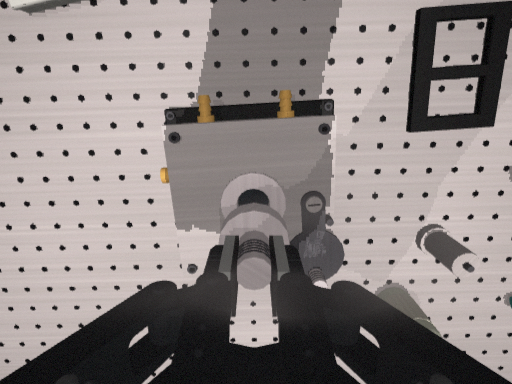

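View pics/a_sc.png

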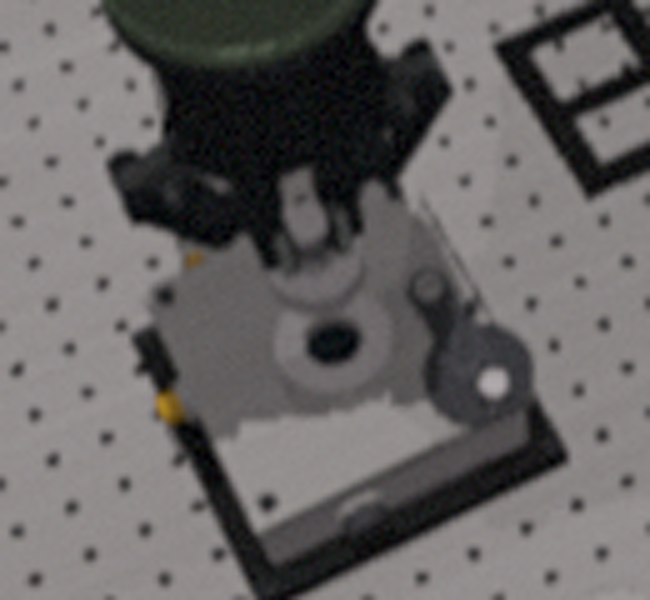

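Run:
```python
from h import *
c=bot.get_calibration('wrist');p,T=tool()
im=cv2.imread('pics/a_wrist.png').copy()
for d,col,r in ((.026,(0,0,255),.02),(.040,(0,255,0),.02),(-.004,(255,0,0),.009)):
  pts=np.array([proj(c,p+T@np.array([d,r*np.cos(t),r*np.sin(t)])) for t in np.linspace(0,6.283,60)])
  print(d,pts.min(0),pts.max(0))
  if d: 
    q=np.round((pts-[190,150])*5+2).astype(int)
    if 'big' not in globals(): big=cv2.resize(im[150:270+20,190:330],None,fx=5,fy=5,interpolation=cv2.INTER_CUBIC)[:600]
    cv2.polylines(big,[q],True,col,1)
cv2.imwrite('pics/a_wc.png',big)
```

```text
0.026 [217.66881624 211.10751094] [288.89832732 275.29950026]
0.04 [220.32170222 202.47991145] [286.30432962 262.66097589]
-0.004 [233.91466828 257.30248645] [272.52685702 290.90175094]
```

View pics/a_wc.png

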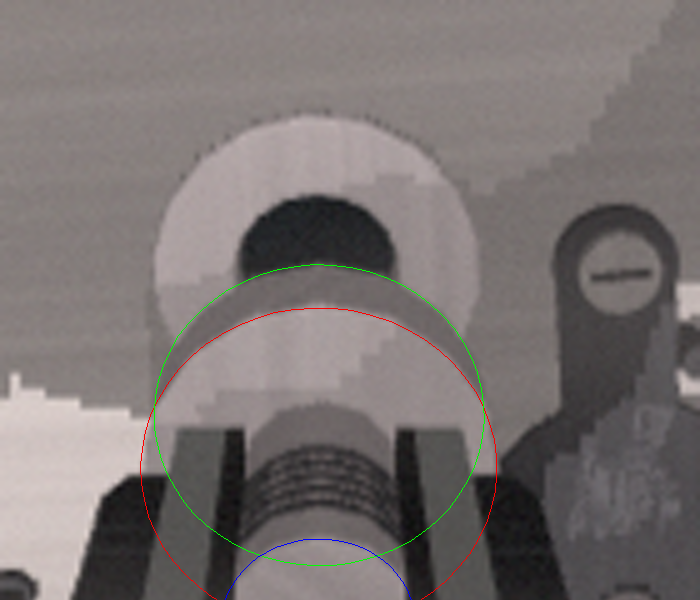

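Run:
```python
import cv2,numpy as np
im=cv2.imread('pics/a_wrist.png')[195:300,205:305]; im8=cv2.imread('pics/w8.png')[195:300,205:305]
f=lambda i:cv2.resize(cv2.convertScaleAbs(i,alpha=1.3),None,fx=4,fy=4,interpolation=cv2.INTER_CUBIC)[:, :400]
cv2.imwrite('pics/cmp.png',np.hstack([f(im),f(im8)]))
```

```text
(no output)
```

View pics/cmp.png

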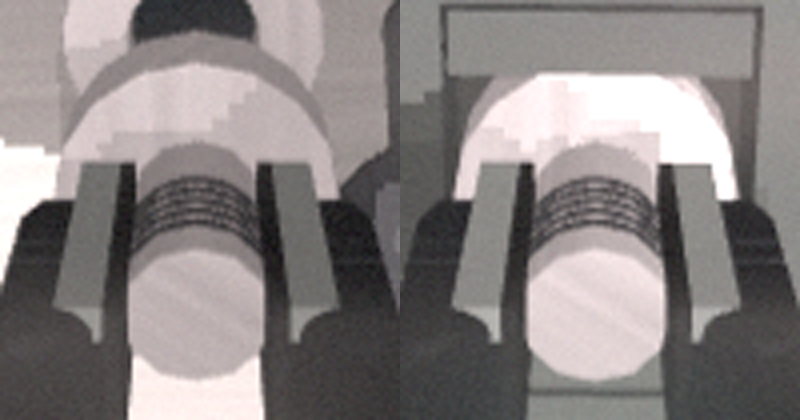

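The grip looks the same as it did in the pocket, so there's no slip or tilt. The knob top is within 1 px of the predicted rows, so the white face is about 40 mm below the TCP. Lowering.

```bash
python3 -m creep '[{"wx":0.3,"wy":-0.2,"wz":0,"tx":0.015,"ty":-0.0006,"tz":0,"claw":1},{"wx":0.3,"wy":-0.2,"wz":0,"tx":0.03,"ty":-0.0006,"tz":0,"claw":1},{"wx":0.3,"wy":-0.2,"wz":0,"tx":0.042,"ty":-0.0006,"tz":0,"claw":1},{"wx":0.3,"wy":-0.2,"wz":0,"tx":0.048,"ty":-0.0006,"tz":0,"claw":1},{"wx":0.3,"wy":-0.2,"wz":0,"tx":0.048,"ty":-0.0006,"tz":0,"claw":1},{"wx":0.3,"wy":-0.2,"wz":0,"tx":0.048,"ty":-0.0006,"tz":0,"claw":1}]'; python3 -c "
from h import *
want([.545,-.171,.105],RU)"
```

```text
clock: 11.05
position: [0.546, -0.1713, 0.1127]
tool_rot: [-0.352, 1.568, -0.381]
force: [-0.6, -0.2, -1.1]
grip_width: 0.0158
shift [ 0.0077  0.0003 -0.001 ] turn deg [0.04 0.16 0.06]
```

```bash
python3 -m creep '[{"wx":0,"wy":0.2,"wz":0,"tx":0.002,"ty":0,"tz":-0.001,"claw":1},{"wx":0,"wy":0.2,"wz":0,"tx":0.004,"ty":0,"tz":-0.001,"claw":1},{"wx":0,"wy":0.2,"wz":0,"tx":0.006,"ty":0,"tz":-0.001,"claw":1},{"wx":0,"wy":0.2,"wz":0,"tx":0.006,"ty":0,"tz":-0.001,"claw":1},{"wx":0,"wy":0.2,"wz":0,"tx":0.006,"ty":0,"tz":-0.001,"claw":1}]'; python3 -m creep '[{"wx":0,"wy":0,"wz":0,"tx":0.001,"ty":0,"tz":0,"claw":1},{"wx":0,"wy":0,"wz":0,"tx":0.001,"ty":0,"tz":0,"claw":1}]'
```

```text
clock: 11.55
position: [0.545, -0.1713, 0.1067]
tool_rot: [-2.188, 1.57, -2.218]
force: [-0.2, 0.1, -1.2]
grip_width: 0.0158
clock: 11.75
position: [0.545, -0.1713, 0.1055]
tool_rot: [-2.282, 1.569, -2.311]
force: [-0.4, -0.5, -0.8]
grip_width: 0.0163
```

```bash
for i in 1 2; do python3 -m creep '[{"wx":0,"wy":0,"wz":0,"tx":0.0007,"ty":0,"tz":0,"claw":1},{"wx":0,"wy":0,"wz":0,"tx":0.0007,"ty":0,"tz":0,"claw":1},{"wx":0,"wy":0,"wz":0,"tx":0.0007,"ty":0,"tz":0,"claw":1}]' | grep -E "pos|force"; done; python3 -c "
from h import *
for n in ('wrist',):
  im=bot.grab_frame(n); cv2.imwrite('pics/b_%s.png'%n,im)"
```

```text
position: [0.5449, -0.1713, 0.1048]
force: [-0.2, 0.2, -0.8]
position: [0.5449, -0.1713, 0.1041]
force: [-0.5, -0.6, -0.2]
```

View pics/b_wrist.png

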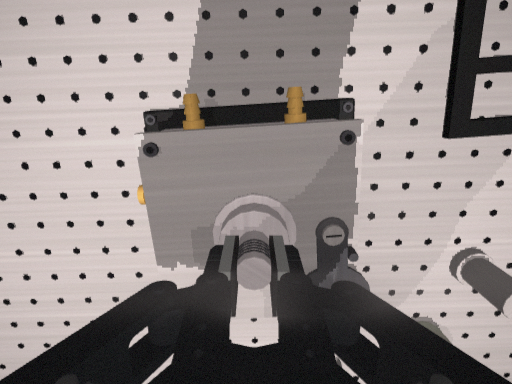

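Nearly seated: the foot sits concentric in the bezel at (255,235), with no contact force yet. I'll go on gently.

```bash
for i in 1; do python3 -m creep '[{"wx":0,"wy":0,"wz":0,"tx":0.0007,"ty":0,"tz":0,"claw":1},{"wx":0,"wy":0,"wz":0,"tx":0.0007,"ty":0,"tz":0,"claw":1},{"wx":0,"wy":0,"wz":0,"tx":0.0007,"ty":0,"tz":0,"claw":1}]' | grep -E "pos|force"; done
```

```text
position: [0.545, -0.1713, 0.1037]
force: [-1.7, 0.9, 5.3]
```

```bash
for i in 1; do python3 -m creep '[{"wx":0,"wy":0,"wz":0,"tx":0.0006,"ty":0,"tz":0,"claw":1},{"wx":0,"wy":0,"wz":0,"tx":0.0006,"ty":0,"tz":0,"claw":1},{"wx":0,"wy":0,"wz":0,"tx":0.0006,"ty":0,"tz":0,"claw":1}]' | grep -E "pos|force"; done
```

```text
position: [0.5451, -0.1714, 0.1037]
force: [-3.7, 0.9, 11.4]
```

Contact. I'll ease off to a light touch, then check concentricity before letting go.

```bash
python3 -m creep '[{"wx":0,"wy":0,"wz":0,"tx":-0.0001,"ty":0,"tz":0,"claw":1},{"wx":0,"wy":0,"wz":0,"tx":-0.0001,"ty":0,"tz":0,"claw":1}]' | grep -E "pos|force"; python3 -c "
from h import *
im=bot.grab_frame('wrist');cv2.imwrite('pics/b2.png',cv2.resize(im[180:290,195:315],None,fx=5,fy=5,interpolation=cv2.INTER_CUBIC))"
```

```text
position: [0.5451, -0.1713, 0.1039]
force: [-0.2, 0.4, -1.3]
```

View pics/b2.png

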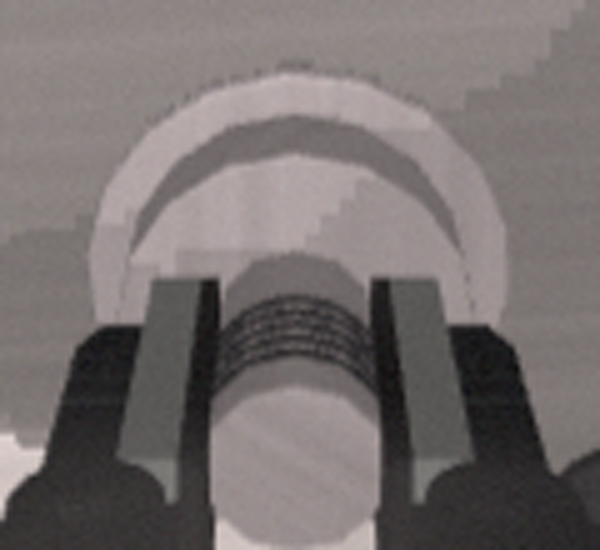

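The gap from bezel edge to foot is even: 43 px at the top against about 44 expected, and lateral centres are within 2 px. That's concentric to well under 1 mm. Setting down and releasing.

```bash
python3 -m creep '[{"wx":0,"wy":0,"wz":0,"tx":0.0004,"ty":0,"tz":0,"claw":1},{"wx":0,"wy":0,"wz":0,"tx":0.0004,"ty":0,"tz":0,"claw":1}]' 20 | grep -E "pos|force"; python3 -m creep '[{"wx":0,"wy":0,"wz":0,"tx":0,"ty":0,"tz":0,"claw":0.75},{"wx":0,"wy":0,"wz":0,"tx":0,"ty":0,"tz":0,"claw":0.6},{"wx":0,"wy":0,"wz":0,"tx":0,"ty":0,"tz":0,"claw":0.55},{"wx":0,"wy":0,"wz":0,"tx":0,"ty":0,"tz":0,"claw":0.55}]'
```

```text
position: [0.5452, -0.1713, 0.1037]
force: [-2.9, 1.5, 9.5]
clock: 13.85
position: [0.5452, -0.1713, 0.1036]
tool_rot: [-1.662, 1.57, -1.692]
force: [0.2, -0.8, -0.5]
grip_width: 0.0384
```

```bash
python3 -m creep '[{"wx":0,"wy":0,"wz":0,"tx":-0.02,"ty":0,"tz":0,"claw":0.55},{"wx":0,"wy":0,"wz":0,"tx":-0.06,"ty":0,"tz":0,"claw":0.55},{"wx":0,"wy":0,"wz":0,"tx":-0.11,"ty":0,"tz":0,"claw":0.55},{"wx":0,"wy":0,"wz":0,"tx":-0.14,"ty":0,"tz":0,"claw":0.55},{"wx":0,"wy":0,"wz":0,"tx":-0.14,"ty":0,"tz":-0.04,"claw":0.55},{"wx":0,"wy":0,"wz":0,"tx":-0.14,"ty":0,"tz":-0.04,"claw":0.55}]'; python3 -c "
from h import *
c=bot.get_calibration('wrist')
im=bot.grab_frame('wrist');cv2.imwrite('pics/d_wrist.png',im);P=np.array([.545,-.171,.065]);print(proj(c,P),proj(c,P+[0,0,.044]))
t=bot.grab_frame('scene');cv2.imwrite('pics/d_scene.png',t)"
```

```text
clock: 14.45
position: [0.5018, -0.1705, 0.2444]
tool_rot: [-2.251, 1.569, -2.282]
force: [0.9, -0.3, -1.1]
grip_width: 0.0382
(np.float64(254.44743832658344), np.float64(214.61391439939538)) (np.float64(254.5172115099094), np.float64(231.74282277024992))
```

View pics/d_wrist.png

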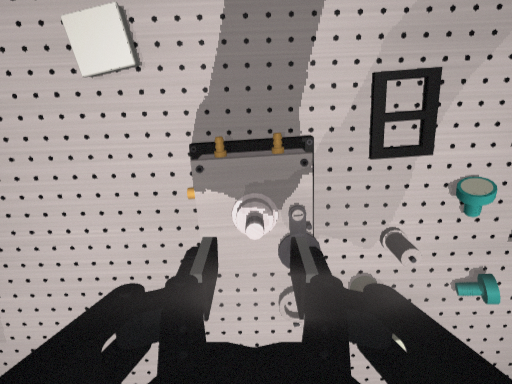

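View pics/d_scene.png

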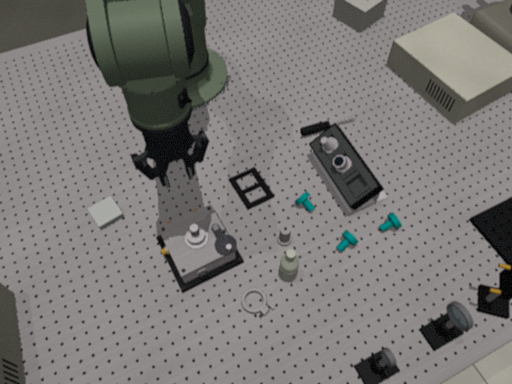

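The reference stands upright on the port, with its knob top at (255,231) against a predicted (254.5,231.7). The cover is still open at (300,245), the other two accessories are in the tray, and the bystanders are where they started. Handing in.

```bash
python3 -c "
from h import *
print(bot.observe()['clock']);print(bot.job_done())"
```

```text
14.55
the job is handed in; nothing more can be done
None
```

The white reference is standing upright on the middle of the port, and the job was handed in at 14.55 s of the 61 s allowed.

- **Cover:** I swung it round with the fingers loosely around its knob until it stopped moving and the force rose to about 6 N. A wrist picture then put it at 1.60 rad (the stop is 1.6), and it was still open in the final picture.
- **Reference:** I pulled it straight out of its pocket. It showed no slip or tilt in the grip, and I lowered it until it just touched the bezel before letting go. Before release it was centred on the bezel to within about 1 mm. Afterwards its knob top was within 1 pixel of where it should be, and the gripper was clear above it.
- **Everything else:** The last scene view showed the lens tube and light trap still in the tray, and the bystanders and turquoise look-alikes looking unmoved; I judged this by eye.

The wrist force readings I saw peaked at about 11 N, while seating the reference. No final check failed. The two wrist-camera fixes of the port centre differed by about 1 mm, so I aimed between them.

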